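Find the socket that fits the rotor's clamp nut and tighten it

ROBOT

A 6-joint arm with a two-finger parallel gripper is mounted at the origin on a cart in front of the work surface, level with it; the furniture and walls round the work are solid. World frame = base frame: x ahead of the robot, y to its left, z up, the work surface at z = 0. Lengths are in m, angles in degrees, forces in N, time in s.
With the tool pointing down it reaches from about 0.35 to 0.875 m from the base axis. Payload 4.2 kg.
Tool frame: the origin (TCP) lies at the very end of the fingers, on their centre line; the grasp point (between the pads) lies 19 mm behind it; z points along the fingers, y is the line along which they close (so a half turn about z gives the same grasp; the last joint's range is limited). The gripper opens to 87 mm and grips with 3 to 60 N. Pads are 19 mm wide; open, the fingers measure 117 mm over their backs; the gripper's body (75 mm by 190 mm) begins 51 mm behind the grasp point.
Start: joints at [82.082, 22.042, 0.453, 0, -68.411, -14.817], TCP at [0.242, 0.576, 0.223] pointing down, gripper open.
Joint ranges: [-179.83, 179.83], [-69.29, 118.12], [-61.27, 80.66], [-181.25, 117.63], [-171.15, -9.14], [-177.46, 177.46]. Speed limits (degrees/s): [159.86, 159.86, 180, 180, 180, 180].

INTERFACE

Orientations are given as a 3x3 rotation matrix whose columns are the frame's x, y, z axes.
In Python, from station import sense, cams, r gives the robot as it stands. The module is installed in compiled form; this text tells all that it offers.
- The arm moves only by the tool step_arm, never from a script. Its argument "targets" is text: rows parted by semicolons, each of 4 numbers parted by spaces: the shift along the tool's x, y, z in cm, then the turn about the tool's z in degrees. In form: x y z turn; .... A call has 1 to 12 rows; each row shifts and turns the commanded pose from where the row before left it, along the tool's axes as they then stand; what a row does not reach is not made up. A row lasts 1/12 s, in which the tool goes at most 41.7 mm and 7.16 degrees, less where a joint would pass 70% of its speed; a pose out of reach is approached as far as the arm can. A call with a gripper value outside its range is refused whole. "claw" is the finger opening in cm, from 0 to 8.7, set as the call begins (left out, the last holds). The fingers move at their own pace and stop on an object; the grip force is fixed at half the most. Time passes only in rows, so rows that do not move let the fingers close. It gives the time, the measured TCP pose, the force, the opening and the grip force at its end, in the units of the state.
- sense(): the state, without advancing time (a new reading comes with each control period).
- cams.capture(name): name is "scene" or "top"; returns a dict with "frame" (420x560x3 uint8, blue, green, red), "vertical_fov" (degrees; the focal length in pixels is half the picture's height over the tangent of half this angle, whatever the lens; pixels are square), "cx", "cy" (the principal point, pixels), "eye" and "rotation" of the camera in the world. Camera axes: x right, y down, z forward; pixel columns grow to the right and rows downward; lengths in m; the calibration is good to about 2 mm. A picture is of the moment at which its call begins. There is no depth.
- r.finish_job(): hands the job in; it is judged then, once.
The state is a dict: "time_s": time; "joints": joint angles; "joint_velocities": joint speeds; "effort": joint torques, N m; "tcp_pos": TCP position; "ee_rot": TCP orientation; "wrist_force": force on the tool from outside, world axes, zero at the start; "moment": the same for the moment, N m; "gripper_width": opening from 0.0 (shut) to 1.0 (fully open); "gripper_force": force on a finger pad.
Only numpy, scipy, OpenCV 4.12 (cv2) and the standard library are available. Lean on these libraries where they do the work, as an engineer would, in place of code of your own. Each camera call takes 0.05 s, during which the arm holds its last target. There are 200 camera calls.

TASK

Find by trying which of the three sockets in the holder fits the clamp nut on the centrifuge rotor, putting any that does not fit back upright over a post of the holder. Seat the fitting socket fully home on the nut, turn the nut with it about an eighth of a turn clockwise (seen from above), and finish still gripping the socket, fully home on the nut. Leave the timer, the slide box and the specimen cups where they are.

Things in the scene. Friction and masses are not known exactly. Their poses are not given: they have to be found in the camera images.
- socket_a: one of three steel sockets, alike outside, mouth down over the holder's posts at the start: round body 44 mm in diameter, 34 mm high, on it a flat upright tang (grip) 12 mm thick, 30 mm wide, 36 mm high; 70 mm overall, 150 g. Origin: centre of the mouth, at the lower end; z up, x across the tang's thickness, y along its width
- socket_b: another of the three sockets, same outside, same origin and axes. In its underside each socket has a six-sided opening 20 mm deep with a bevelled mouth, one pair of its flats parallel to the broad faces of the tang
- socket_c: another of the three sockets, same outside, same origin and axes. One of the three has an opening 32 mm across flats and goes right down over the nut; the other two (22 and 25 mm) are too small and come to rest on top of the nut, about 15 mm higher. Only trying tells which
- nut_base (a point): centre of the underside of the clamp nut, on the flat top of the rotor's boss; turns with the nut: x is square to one pair of its flats, z up. The nut is dark steel, six-sided, 30 mm across flats, 16 mm high, top edge bevelled, a 2 mm stud end above. A socket fully home has its mouth on the boss, its origin here; it goes on in any of six positions, within about 7 degrees
- nut (a joint): turn of the clamp nut in rad, 0 at the start, growing as it turns clockwise seen from above; about 0.15 N m of friction, no spring, stays where it is left; free from -0.3 to 2.2
- rotor_stand: small silver centrifuge rotor with eight round tube holes in its sloping shoulder, 110 mm in diameter, on a round black foot, 50 mm high to the top of the boss (56 mm in diameter); fixed to the bench and does not turn. Origin: centre of its underside on the bench, z up; the clamp nut sits in the middle of its top
- socket_holder: grey plate 60 x 186 x 12 mm, fixed to the bench, with three steel posts in a row along its y axis, 62 mm apart, each 12 mm in diameter and standing 16 mm above the plate. Origin: centre of its underside, z up
- post_1 (a point): foot of the holder's post at its +y end, on the plate's top face; a socket standing there has its origin at this point
- post_2 (a point): foot of the holder's post at its middle, on the plate's top face; a socket standing there has its origin at this point
- post_3 (a point): foot of the holder's post at its -y end, on the plate's top face; a socket standing there has its origin at this point
- slide_box: bystander: grey slide box 79 x 95 x 33 mm; origin at the centre of its underside
- timer: bystander: white timer with keys, 60 x 70 x 22 mm; origin at the centre of its underside
- specimen_cup_1: bystander: specimen cup with a screw lid, 64 mm in diameter, 71 mm high; origin at the centre of its underside
- specimen_cup_2: bystander: a second such specimen cup
There are look-alikes about, which are no part of the job. Leave any blue, green or turquoise look-alike of the socket_b alone.

How it is judged:
By the outcome, as a careful person would: the job done as asked, in the order asked, and still so for the second after the job is handed in, while the arm keeps its last pose, push and grip.
It also fails if it takes over 72 s, if anything falls off the work surface, if the arm or the gripper's body presses on something with over 40 N, if the wrist force passes 120 N, or if a joint passes its speed limit or range.

## Working session

There is one attempt and no reset: what is moved stays moved. The work goes in short steps, Python scripts to look and compute and a tool call to move; the robot and the scene stay as the last step left them, time stands still between calls to the robot, and variables do not carry over. Pictures are saved under pics/ and viewed, at most 10 in all, crops included, and the job is handed in when it is done.

Besides the shell and the picture viewer there is one more tool, called after "Request:" by a JSON object that holds its "api" and its "payload", one argument or row to a line. step_arm: Moves the arm, as the interface text tells. Its arguments: {"type":"object","properties":{"targets":{"type":"string"},"claw":{"type":"number"}},"required":["targets"]}

```bash
mkdir -p pics; python3 - <<'E'
from station import sense,cams,r
import cv2,json,numpy as np
s=sense();print(s)
for n in("scene","top"):
    c=cams.capture(n);cv2.imwrite(f"pics/{n}0.png",c["frame"]);print(n,{k:v for k,v in c.items() if k!="frame"})
E
```

```text
{'time_s': 0.0, 'joints': array([ 8.20811060e+01,  2.20914350e+01,  3.79710091e-01, -2.82331653e-02,
       -6.84117229e+01, -1.48177436e+01]), 'joint_velocities': array([-0.06452997,  0.06325197,  0.05496507,  0.10311319,  0.14067247,
        0.01992385]), 'effort': array([ 1.55912370e-03, -3.90663242e+01,  1.87405765e+01,  4.21981573e+00,
        1.10793096e-02, -1.77040433e-04]), 'tcp_pos': array([0.24130092, 0.57588491, 0.221454  ]), 'ee_rot': array([[ 9.22220896e-01, -3.86662715e-01, -7.50657927e-04],
       [-3.86663428e-01, -9.22218578e-01, -2.07085700e-03],
       [ 1.08452505e-04,  2.20003957e-03, -9.99997574e-01]]), 'wrist_force': array([ 0.34730167, -0.11068355,  0.00530009]), 'moment': array([-0.0030178 ,  0.0159604 , -0.02014779]), 'gripper_force': 0.0, 'gripper_width': 1.001473025812095}
scene {'vertical_fov': 49.68756797187665, 'cx': 286.75937304875964, 'cy': 208.5564822368783, 'eye': array([-0.16574082,  0.66583297,  0.40524272]), 'rotation': array([[-0.48772519, -0.32251324,  0.81123939],
       [-0.87284393,  0.19756266, -0.4462202 ],
       [-0.01635869, -0.92571821, -0.37786001]])}
top {'vertical_fov': 55.59858790681974, 'cx': 274.50424086738076, 'cy': 210.52947348885482, 'eye': array([0.38172079, 0.29208709, 0.97928191]), 'rotation': array([[-0.00638971, -0.98311476,  0.18287848],
       [-0.9999524 ,  0.00493318, -0.00841825],
       [ 0.00737393, -0.18292357, -0.98309948]])}
```

View pics/scene0.png

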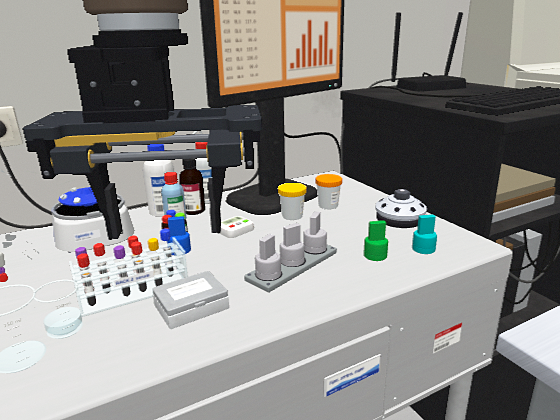

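View pics/top0.png

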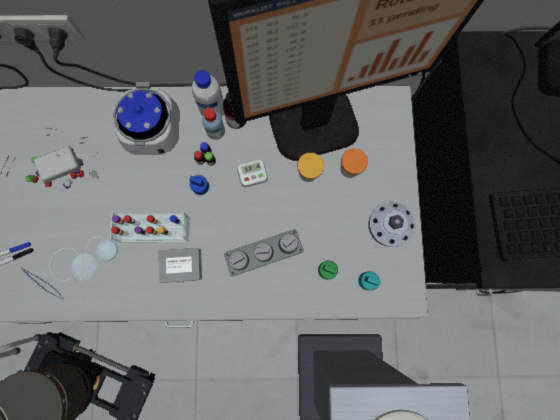

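The scene view shows the holder with three grey sockets at about (290,250) and the rotor at (400,205). Green and teal look-alikes are at (376,240) and (425,235). In the top view the holder is at (264,253) and the nut at (397,222). I'll enlarge the top view.

```bash
cat > h.py <<'E'
import numpy as np,cv2
from station import sense,cams,r
def ray(c,u,v,z):
    f=210/np.tan(np.radians(c["vertical_fov"]/2))
    d=c["rotation"]@np.array([(u-c["cx"])/f,(v-c["cy"])/f,1.])
    return c["eye"]+d*(z-c["eye"][2])/d[2]
def proj(c,p):
    f=210/np.tan(np.radians(c["vertical_fov"]/2))
    q=c["rotation"].T@(np.array(p)-c["eye"]);return np.array([c["cx"]+f*q[0]/q[2],c["cy"]+f*q[1]/q[2]])
def crop(f,x,y,w,h,k): return cv2.resize(f[y:y+h,x:x+w],None,fx=k,fy=k,interpolation=cv2.INTER_CUBIC)
E
python3 - <<'E'
from h import *
f=cv2.imread("pics/top0.png")
a=crop(f,215,222,100,60,8);b=crop(f,360,190,75,65,8)
cv2.imwrite("pics/crA.png",a);cv2.imwrite("pics/crB.png",b)
E
```

```text
(no output)
```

View pics/crA.png

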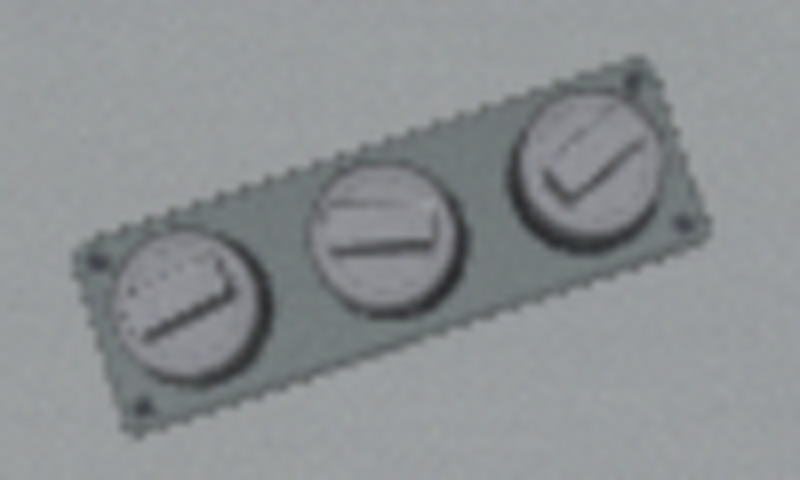

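View pics/crB.png

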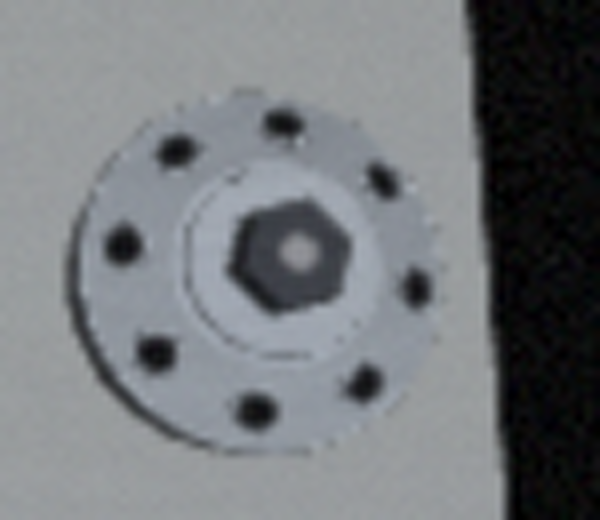

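The crops give pixels for the plate corners, body tops, tang lines and nut hexagon. I'll convert them to world positions.

```bash
python3 - <<'E'
from h import *
np.set_printoptions(precision=4,suppress=True)
c=cams.capture("top")
A=lambda u,v:((u+.5)/8-.5+215,(v+.5)/8-.5+222)
B=lambda u,v:((u+.5)/8-.5+360,(v+.5)/8-.5+190)
P=np.array([ray(c,*A(*p),.012) for p in[(72,245),(648,55),(712,232),(130,437)]])
print("corners",P,P.mean(0),[np.linalg.norm(P[i]-P[i-1]) for i in range(4)])
d=(P[0]+P[3]-P[1]-P[2]);d/=np.linalg.norm(d);print("yaxis",d)
for k in(1,0,-1):print(P.mean(0)+k*.062*d)
for q in[(184,303),(382,236),(590,166)]:print("body",ray(c,*A(*q),.046))
for a,b in[((145,338),(228,298)),((330,250),(430,243)),((572,200),(640,145))]:
  # direction of lower edge of near face ~ at body top
  e=ray(c,*A(*b),.046)-ray(c,*A(*a),.046);print("tang ang",np.degrees(np.arctan2(e[1],e[0]))%180,np.linalg.norm(e))
H=np.array([ray(c,*B(*q),.0655) for q in[(310,198),(352,240),(345,292),(280,315),(246,213),(236,264)]])
s=ray(c,*B(299,252),.068);print("stud",s,"boss",ray(c,*B(283,257),.05))
e=H[:,:2]-s[:2];print(np.degrees(np.arctan2(e[:,1],e[:,0]))%60,np.linalg.norm(e,axis=1))
# scene check
cs=cams.capture("scene");cv2.imwrite("pics/s1.png",cs["frame"]);
for p in[s]+[P.mean(0)+k*.062*d+[0,0,.07] for k in(1,0,-1)]:print(proj(cs,p))
E
```

```text
corners [[0.4597 0.4078 0.012 ]
 [0.5168 0.2325 0.012 ]
 [0.4625 0.2139 0.012 ]
 [0.4023 0.3895 0.012 ]] [0.4603 0.3109 0.012 ] [np.float64(0.06030252554087826), np.float64(0.1843495848795457), np.float64(0.05733019731894413), np.float64(0.18558166359805503)]
yaxis [-0.3171  0.9484  0.    ]
[0.4406 0.3697 0.012 ]
[0.4603 0.3109 0.012 ]
[0.48   0.2521 0.012 ]
body [0.4399 0.3709 0.046 ]
body [0.4591 0.3132 0.046 ]
body [0.4792 0.2521 0.046 ]
tang ang 115.43589934917695 0.026578063475459556
tang ang 93.66452603121512 0.029269041259665212
tang ang 128.50706289545207 0.025797853755055847
stud [0.5249 0.0003 0.068 ] boss [ 0.5263 -0.0007  0.05  ]
[42.9074 43.1339 49.6452 41.9641 49.3775 39.7072] [0.0171 0.0169 0.0176 0.019  0.0184 0.018 ]
[401.7237 189.1849]
[267.3117 236.0083]
[292.3618 224.2077]
[314.867  213.6059]
```

```bash
cat >> h.py <<'E'
def plan(x,y,z,th):
    """shift (cm, current tool axes) then turn (deg) to bring TCP to x,y,z and closing line to angle th"""
    s=sense();R=s["ee_rot"];d=R.T@(np.array([x,y,z])-s["tcp_pos"])*100
    cur=np.degrees(np.arctan2(R[1,1],R[0,1]));t=(cur-th+90)%180-90
    print("shift",d.round(2),"turn",round(t,1),"tcp",s["tcp_pos"].round(4),"close",round(cur%180,1),"t",s["time_s"],
      "F",s["wrist_force"].round(1),"M",s["moment"].round(2),"w",round(s["gripper_width"]*87,1),"gf",s["gripper_force"],"j",s["joints"].round(0))
E
python3 -c "
from h import *
plan(.440,.370,.15,25.4)"
```

```text
shift [26.28 11.32  7.2 ] turn 41.9 tcp [0.2414 0.5761 0.2219] close 67.3 t 0.2 F [-0.1  0.3  0.9] M [-0.03  0.02 -0.01] w 86.9 gf 0.0 j [ 82.  22.   0.  -0. -68. -15.]
```

Request:
{"api": "step_arm", "payload": {
  "targets": "1.5 0.65 0 0;3.3 1.4 0.9 0;3.5 1.5 1 0;3.5 1.5 1 0;3.5 1.5 1 0;3.5 1.5 1 0;3.3 1.4 1 0;2.7 1.2 0.9 0;1.48 0.67 0.4 0;0 0 0 7;0 0 0 7;0 0 0 7",
  "claw": 4.5
}}

```text
time_s: 1.2
tcp_pos: [0.4407, 0.369, 0.1504]
ee_rot: [[0.717, -0.697, -0.0], [-0.697, -0.717, -0.001], [0.0, 0.001, -1.0]]
wrist_force: [-0.5, 0.3, 0.7]
gripper_width: 0.524
gripper_force: 0.0
```

Request:
{"api": "step_arm", "payload": {
  "targets": "0 0 0 7;0 0 0 7;0 0 0 6.9;0 0 0 0;0 0 0 0"
}}

```text
time_s: 1.62
tcp_pos: [0.4403, 0.3699, 0.1506]
ee_rot: [[0.431, -0.902, -0.0], [-0.902, -0.431, -0.0], [0.0, 0.0, -1.0]]
wrist_force: [0.7, -0.4, 0.4]
gripper_width: 0.52
gripper_force: 0.0
```

```bash
python3 - <<'E'
from h import *
plan(.440,.370,.051,25.4)
c=cams.capture("scene");q=proj(c,(.44,.37,.08)).astype(int);print(q)
a=crop(c["frame"],q[0]-60,max(q[1]-70,0),120,110,5)
t=cams.capture("top");b=crop(t["frame"],215,222,100,60,5)
cv2.imwrite("pics/c1.png",a);cv2.imwrite("pics/c1t.png",b)
E
```

```text
shift [-0.02  0.02  9.96] turn 0.1 tcp [0.4403 0.3699 0.1506] close 25.5 t 1.6167 F [ 0.7 -0.4  0.4] M [0.05 0.   0.  ] w 45.2 gf 0.0 j [ 56.  21. -13.  -0. -57. -31.]
[267 237]
```

View pics/c1.png

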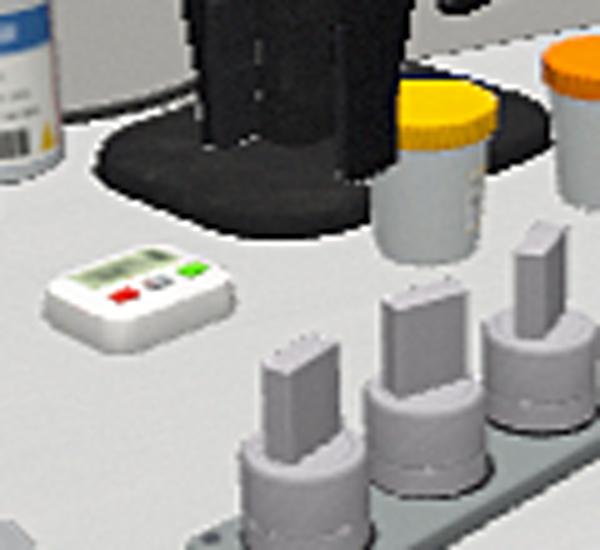

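The fingers straddle the first tang in the view, around crop (300,370). I'll descend and grip.

Request:
{"api": "step_arm", "payload": {
  "targets": "0 0 1 0;0 0 2 0;0 0 2.5 0;0 0 2 0;0 0 1.5 0;0 0 0.8 0;0 0 0 0"
}}

```text
time_s: 2.3
tcp_pos: [0.4391, 0.3692, 0.0501]
ee_rot: [[0.429, -0.903, -0.003], [-0.903, -0.429, -0.004], [0.002, 0.004, -1.0]]
wrist_force: [0.4, 0.2, 0.3]
gripper_width: 0.518
gripper_force: 0.0
```

Request:
{"api": "step_arm", "payload": {
  "targets": "0 0 0 0;0 0 0 0;0 0 0 0;0 0 0 0;0 0 0 0;0 0 0 0",
  "claw": 0.6
}}

```text
time_s: 2.8
tcp_pos: [0.4404, 0.3708, 0.0531]
ee_rot: [[0.428, -0.904, 0.001], [-0.904, -0.428, 0.001], [-0.001, -0.001, -1.0]]
wrist_force: [0.6, -0.2, 1.6]
gripper_width: 0.148
gripper_force: 0.5
```

```bash
python3 -c "
from h import *
plan(.440,.370,.125,25.4)"
```

```text
shift [ 0.05  0.06 -7.19] turn -0.0 tcp [0.4404 0.3708 0.0531] close 25.4 t 2.8 F [ 0.6 -0.2  1.6] M [ 0.12 -0.31  0.  ] w 12.9 gf 0.5459286645054817 j [ 56.  27. -19.   0. -44. -31.]
```

Request:
{"api": "step_arm", "payload": {
  "targets": "0 0 0 0;0 0 0 0;0 0 0 0;0 0 -0.5 0;0 0 -1.5 0;0 0 -2 0;0 0 -2.5 0;0 0 -2 0;0 0 -1.5 0;0 0 -0.7 0;0 0 0 0"
}}

```text
time_s: 3.72
tcp_pos: [0.4405, 0.371, 0.1611]
ee_rot: [[0.428, -0.904, 0.002], [-0.904, -0.428, 0.002], [-0.001, -0.003, -1.0]]
wrist_force: [0.1, 0.8, -0.8]
gripper_width: 0.135
gripper_force: 30.0
```

```bash
python3 -c "
from h import *
plan(.525,.0,.16,14.5)"
```

```text
shift [37.14  8.26  0.04] turn 10.9 tcp [0.4405 0.371  0.1611] close 25.4 t 3.7167 F [ 0.1  0.8 -0.8] M [ 0.07 -0.09  0.  ] w 11.7 gf 29.996048058383167 j [ 56.  20. -12.   0. -58. -31.]
```

Request:
{"api": "step_arm", "payload": {
  "targets": "1.2 0.27 0 0;2.8 0.6 0 0;3.8 0.85 0 0;3.8 0.85 0 0;3.8 0.85 0 0;3.8 0.85 0 0;3.8 0.85 0 0;3.8 0.85 0 0;3.8 0.85 0 0;3.4 0.75 0 0;2.1 0.46 0 0;1.04 0.23 0 0"
}}

```text
time_s: 4.72
tcp_pos: [0.5233, -0.0039, 0.1577]
ee_rot: [[0.425, -0.905, -0.004], [-0.905, -0.425, -0.001], [-0.001, 0.004, -1.0]]
wrist_force: [-0.8, 0.4, -2.1]
gripper_width: 0.137
gripper_force: 30.0
```

Request:
{"api": "step_arm", "payload": {
  "targets": "0 0 0 5.5;0 0 0 5.4;0 0 0 0;0 0 0 0"
}}

```text
time_s: 5.05
tcp_pos: [0.5238, -0.0006, 0.1585]
ee_rot: [[0.252, -0.968, -0.002], [-0.968, -0.252, -0.0], [-0.0, 0.002, -1.0]]
wrist_force: [0.2, 0.8, -2.2]
gripper_width: 0.136
gripper_force: 30.0
```

```bash
python3 - <<'E'
from h import *
plan(.525,.0,.091,14.5)
c=cams.capture("scene");q=proj(c,(.525,.0,.1)).astype(int)
x=crop(c["frame"],q[0]-50,q[1]-45,100,80,5)
c=cams.capture("top");q=proj(c,(.525,.0,.1)).astype(int)
y=crop(c["frame"],q[0]-30,q[1]-40,60,80,5)
cv2.imwrite("pics/c2.png",np.hstack([x,y]))
E
```

```text
shift [-0.03 -0.15  6.75] turn 0.1 tcp [ 0.5238 -0.0006  0.1585] close 14.6 t 5.05 F [ 0.2  0.8 -2.2] M [ 0.07  0.   -0.04] w 11.8 gf 29.99639335088432 j [ 18.  16. -19.  -0. -56.  -3.]
```

View pics/c2.png

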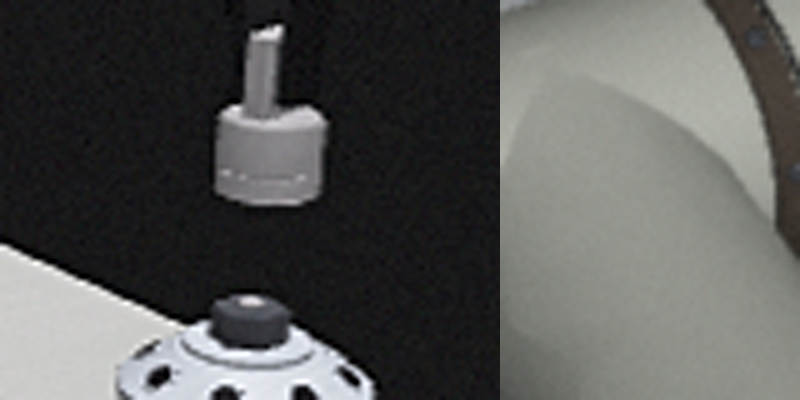

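```bash
python3 - <<'E'
from h import *
c=cams.capture("scene");s=sense();q=proj(c,(.525,.0,.1)).astype(int);o=q-[50,45]
t=s["tcp_pos"];np.set_printoptions(precision=4,suppress=True)
px=lambda p:((proj(c,p)-o)+.5)*5-.5
print("exp mouth",px([t[0],t[1],t[2]-.041]),"exp bodytop",px([t[0],t[1],t[2]-.007]),"stud",px([.525,0,.068]))
g=lambda u,v,z:ray(c,(u+.5)/5-.5+o[0],(v+.5)/5-.5+o[1],z)
print("stud from scene",g(251,300,.068),"bodytop",g(270,115,t[2]-.007),"mouth",g(269,193,t[2]-.041),t)
print("boss c",g(250,345,.05))
E
```

```text
exp mouth [261.9387 187.1758] exp bodytop [268.5196 109.4448] stud [250.9804 297.7837]
stud from scene [0.5229 0.0019 0.068 ] bodytop [0.5174 0.0054 0.1522] mouth [0.5164 0.0031 0.1182] [ 0.5243 -0.0002  0.1592]
boss c [0.5167 0.0062 0.05  ]
```

Request:
{"api": "step_arm", "payload": {
  "targets": "0 -0.05 0.7 0;0 0 1.3 0;0 0 1.3 0;0 0 0.9 0;0 0 0.4 0;0 0 0 0;0 0 0 0"
}}

```text
time_s: 5.78
tcp_pos: [0.5254, -0.0003, 0.1136]
ee_rot: [[0.25, -0.968, 0.0], [-0.968, -0.25, -0.0], [0.0, -0.0, -1.0]]
wrist_force: [0.2, 0.0, -1.0]
gripper_width: 0.139
gripper_force: 30.0
```

Request:
{"api": "step_arm", "payload": {
  "targets": "0 0 0.2 0;0 0 0.2 0;0 0 0.2 0;0 0 0.2 0;0 0 0 0;0 0 0 0"
}}

```text
time_s: 6.28
tcp_pos: [0.5255, -0.0004, 0.1068]
ee_rot: [[0.25, -0.968, 0.001], [-0.968, -0.25, -0.0], [0.0, -0.001, -1.0]]
wrist_force: [-1.6, 0.2, 5.7]
gripper_width: 0.131
gripper_force: 30.0
```

```bash
python3 -c "
from h import *
plan(.525,.0,.091,14.5)"
```

```text
shift [-0.05  0.04  1.58] turn -0.0 tcp [ 5.255e-01 -4.000e-04  1.068e-01] close 14.5 t 6.2833 F [-1.6  0.2  5.7] M [0.24 0.7  0.05] w 11.4 gf 29.99978955835104 j [ 18.  19. -23.   0. -48.  -3.]
```

Request:
{"api": "step_arm", "payload": {
  "targets": "0 0 0.15 0;0 0.2 0.1 0;0 0.1 0 0;0 -0.3 0 0;0 -0.3 0 0;0 0.3 0 0;0.3 0 0 0;-0.3 0 0 0;-0.3 0 0 0;0.3 0 0 4;0 0 0 -8;0 0 0 4"
}}

```text
time_s: 7.28
tcp_pos: [0.5272, -0.0006, 0.1063]
ee_rot: [[0.242, -0.97, 0.005], [-0.97, -0.242, -0.001], [0.002, -0.005, -1.0]]
wrist_force: [-0.7, -2.1, 11.6]
gripper_width: 0.138
gripper_force: 30.0
```

```bash
python3 -c "
from h import *
plan(.525,.0,.091,14.5)"
```

```text
shift [-0.12  0.2   1.52] turn -0.5 tcp [ 0.5272 -0.0006  0.1063] close 14.0 t 7.2833 F [-0.7 -2.1 11.6] M [-0.75  0.56  0.08] w 12.0 gf 30.01089364173822 j [ 18.  19. -23.   0. -48.  -4.]
```

Socket 1 rests at 0.106 (home would be 0.091) despite the wiggling, so it does not fit. I'll take it back to post_1.

Request:
{"api": "step_arm", "payload": {
  "targets": "0 0 -0.5 0;0 0 -1.3 0;0 0 -1.8 0;0 0 -1.5 0;0 0 -0.6 0;0 0 0 0"
}}

```text
time_s: 7.78
tcp_pos: [0.526, -0.0001, 0.1614]
ee_rot: [[0.236, -0.972, 0.003], [-0.972, -0.236, 0.001], [-0.0, -0.003, -1.0]]
wrist_force: [0.0, 0.2, -1.7]
gripper_width: 0.138
gripper_force: 30.0
```

```bash
python3 -c "
from h import *
plan(.440,.371,.16,14.5)"
```

```text
shift [-38.09  -0.41   0.15] turn -0.8 tcp [ 5.260e-01 -1.000e-04  1.614e-01] close 13.7 t 7.7833 F [ 0.   0.2 -1.7] M [ 0.12 -0.08 -0.07] w 12.0 gf 29.996719742193818 j [ 18.  16. -19.   0. -56.  -4.]
```

Request:
{"api": "step_arm", "payload": {
  "targets": "-1.2 0 0 0;-2.9 -0.05 0 0;-3.9 -0.05 0 0;-3.9 -0.05 0 0;-3.9 -0.05 0 0;-3.9 -0.05 0 0;-3.9 -0.05 0 0;-3.9 -0.05 0 0;-3.9 -0.05 0 0;-3.4 -0.05 0 0;-2.2 0 0 0;-1.1 0 0 0"
}}

```text
time_s: 8.78
tcp_pos: [0.4379, 0.3737, 0.1582]
ee_rot: [[0.239, -0.971, -0.002], [-0.971, -0.239, -0.001], [0.001, 0.002, -1.0]]
wrist_force: [-0.2, 0.1, -2.2]
gripper_width: 0.134
gripper_force: 30.0
```

Request:
{"api": "step_arm", "payload": {
  "targets": "0 0 0 0;0 0 0 0;0 0 0 0"
}}

```text
time_s: 9.03
tcp_pos: [0.4394, 0.3697, 0.1593]
ee_rot: [[0.235, -0.972, -0.001], [-0.972, -0.235, -0.002], [0.001, 0.002, -1.0]]
wrist_force: [0.3, -0.1, -1.6]
gripper_width: 0.136
gripper_force: 30.0
```

```bash
python3 -c "
from h import *
plan(.440,.3705,.053,14.5)"
```

```text
shift [-0.07 -0.1  10.63] turn -0.9 tcp [0.4394 0.3697 0.1593] close 13.6 t 9.0333 F [ 0.3 -0.1 -1.6] M [0.01 0.03 0.04] w 11.8 gf 29.99659721273929 j [ 56.  20. -12.  -0. -58. -43.]
```

Request:
{"api": "step_arm", "payload": {
  "targets": "-0.07 -0.1 0.8 0;0 0 2 0;0 0 2.3 0;0 0 2.2 0;0 0 1.6 0;0 0 0.9 0;0 0 0.4 0;0 0 0.2 0;0 0 0.2 0;0 0 0 0;0 0 0 0"
}}

```text
time_s: 9.95
tcp_pos: [0.4409, 0.3723, 0.0549]
ee_rot: [[0.236, -0.972, 0.001], [-0.972, -0.236, 0.001], [-0.001, -0.001, -1.0]]
wrist_force: [-0.6, 0.9, -1.3]
gripper_width: 0.14
gripper_force: 30.0
```

Request:
{"api": "step_arm", "payload": {
  "targets": "0 0 0.15 0;0 0 0.1 0;0 0 0 0;0 0 0 0"
}}

```text
time_s: 10.28
tcp_pos: [0.4408, 0.3724, 0.0526]
ee_rot: [[0.236, -0.972, 0.001], [-0.972, -0.236, 0.001], [-0.001, -0.001, -1.0]]
wrist_force: [-2.0, -0.1, 5.6]
gripper_width: 0.132
gripper_force: 30.0
```

Request:
{"api": "step_arm", "payload": {
  "targets": "0 0 0 0;0 0 0 0;0 0 0 0;0 0 0 0",
  "claw": 4.5
}}

```text
time_s: 10.62
tcp_pos: [0.4404, 0.3717, 0.0512]
ee_rot: [[0.235, -0.972, -0.0], [-0.972, -0.235, -0.0], [0.0, 0.0, -1.0]]
wrist_force: [0.2, 0.3, 0.4]
gripper_width: 0.35
gripper_force: 0.0
```

Request:
{"api": "step_arm", "payload": {
  "targets": "0 0 -0.6 0;0 0 -1.5 0;0 0 -2.2 0;0 0 -2.2 0;0 0 -0.8 0;0 0 0 0"
}}

```text
time_s: 11.12
tcp_pos: [0.4415, 0.3731, 0.1272]
ee_rot: [[0.236, -0.972, 0.003], [-0.972, -0.236, 0.004], [-0.003, -0.004, -1.0]]
wrist_force: [-0.3, -0.0, -0.8]
gripper_width: 0.514
gripper_force: 0.0
```

```bash
python3 -c "
from h import *
plan(.460,.312,.053,3.7)"
```

```text
shift [ 6.4  -0.32  7.4 ] turn 9.9 tcp [0.4415 0.3731 0.1272] close 13.6 t 11.1167 F [-0.3 -0.  -0.8] M [ 0.08 -0.01  0.03] w 44.7 gf 0.0 j [ 56.  22. -14.   0. -53. -43.]
```

Request:
{"api": "step_arm", "payload": {
  "targets": "1.4 -0.07 0 0;2.3 -0.1 0 0;1.9 -0.1 0 0;0.8 -0.05 0 0;0 0 0 5;0 0 0 4.9;0 0 0 0;0 0 0 0"
}}

```text
time_s: 11.78
tcp_pos: [0.4584, 0.3099, 0.1236]
ee_rot: [[0.067, -0.998, -0.001], [-0.998, -0.067, -0.001], [0.001, 0.001, -1.0]]
wrist_force: [1.0, 0.2, -0.2]
gripper_width: 0.514
gripper_force: 0.0
```

```bash
python3 - <<'E'
from h import *
plan(.460,.312,.053,3.7)
c=cams.capture("scene");a=crop(c["frame"],235,170,110,110,5)
cv2.imwrite("pics/c3.png",a)
E
```

```text
shift [-0.21 -0.18  7.06] turn 0.1 tcp [0.4584 0.3099 0.1236] close 3.8 t 11.7833 F [ 1.   0.2 -0.2] M [ 0.02 -0.09 -0.02] w 44.7 gf 0.0 j [ 51.  21. -17.  -0. -52. -47.]
```

View pics/c3.png

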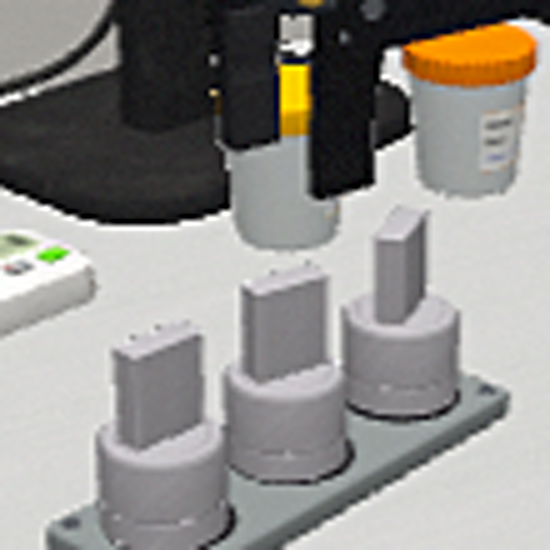

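Socket 1 stands upright on its post at crop (155,450), and the gripper is above the middle socket (285,330). I'll grip that one.

Request:
{"api": "step_arm", "payload": {
  "targets": "-0.1 -0.1 1 0;0 0 1.8 0;0 0 2 0;0 0 1.4 0;0 0 0.6 0;0 0 0.2 0;0 0 0 0"
}}

```text
time_s: 12.42
tcp_pos: [0.4596, 0.3115, 0.054]
ee_rot: [[0.066, -0.998, -0.001], [-0.998, -0.066, -0.001], [0.001, 0.001, -1.0]]
wrist_force: [0.6, -0.3, 0.1]
gripper_width: 0.522
gripper_force: 0.0
```

Request:
{"api": "step_arm", "payload": {
  "targets": "0 0 0 0;0 0 0 0;0 0 0 0;0 0 0 0;0 0 0 0;0 0 0 0;0 0 0 0;0 0 0 0",
  "claw": 0.6
}}

```text
time_s: 13.08
tcp_pos: [0.4597, 0.3115, 0.0547]
ee_rot: [[0.065, -0.998, 0.0], [-0.998, -0.065, 0.0], [-0.0, -0.0, -1.0]]
wrist_force: [0.2, 0.4, 0.9]
gripper_width: 0.136
gripper_force: 30.0
```

Request:
{"api": "step_arm", "payload": {
  "targets": "0 0 -0.5 0;0 0 -1.5 0;0 0 -2 0;0 0 -2.5 0;0 0 -2 0;0 0 -1.5 0;0 0 -0.7 0;0 0 0 0"
}}

```text
time_s: 13.75
tcp_pos: [0.4601, 0.312, 0.1632]
ee_rot: [[0.065, -0.998, 0.002], [-0.998, -0.065, 0.002], [-0.002, -0.002, -1.0]]
wrist_force: [0.8, -0.2, -2.4]
gripper_width: 0.136
gripper_force: 30.0
```

```bash
python3 -c "
from h import *
plan(.525,.0,.16,14.5)"
```

```text
shift [31.56 -4.45  0.26] turn -10.8 tcp [0.4601 0.312  0.1632] close 3.7 t 13.75 F [ 0.8 -0.2 -2.4] M [ 0.1  -0.06  0.04] w 11.8 gf 29.97542261146009 j [ 51.  18. -14.   0. -57. -47.]
```

Request:
{"api": "step_arm", "payload": {
  "targets": "1.2 -0.17 0 0;2.8 -0.4 0 0;3.8 -0.54 0 0;3.8 -0.54 0 0;3.8 -0.54 0 0;3.8 -0.54 0 0;3.8 -0.54 0 0;3.8 -0.54 0 0;2.8 -0.4 0 0;1.4 -0.16 0 0;0.56 -0.08 0 0;0 0 0 -5.4"
}}

```text
time_s: 14.75
tcp_pos: [0.5234, -0.0025, 0.1599]
ee_rot: [[0.157, -0.988, -0.004], [-0.988, -0.157, -0.001], [0.0, 0.004, -1.0]]
wrist_force: [0.1, 0.9, -2.4]
gripper_width: 0.137
gripper_force: 30.0
```

Request:
{"api": "step_arm", "payload": {
  "targets": "0 0 0 -5.4;0 0 0 0;0 0 0 0;0 0 0 0"
}}

```text
time_s: 15.08
tcp_pos: [0.5241, -0.0003, 0.1609]
ee_rot: [[0.249, -0.968, -0.001], [-0.968, -0.249, -0.0], [-0.0, 0.001, -1.0]]
wrist_force: [-0.1, 0.4, -1.9]
gripper_width: 0.138
gripper_force: 30.0
```

```bash
python3 -c "
from h import *
plan(.5255,.0,.115,14.5)"
```

```text
shift [ 0.   -0.15  4.59] turn -0.1 tcp [ 5.241e-01 -3.000e-04  1.609e-01] close 14.4 t 15.0833 F [-0.1  0.4 -1.9] M [ 0.14 -0.08  0.  ] w 12.0 gf 29.9755283491686 j [ 18.  16. -19.  -0. -56.  -3.]
```

Request:
{"api": "step_arm", "payload": {
  "targets": "0 -0.1 0.7 0;0 0 1.3 0;0 0 1.3 0;0 0 0.9 0;0 0 0.4 0;0 0 0 0;0 0 0 0"
}}

```text
time_s: 15.67
tcp_pos: [0.5258, -0.0002, 0.1156]
ee_rot: [[0.251, -0.968, 0.0], [-0.968, -0.251, -0.0], [0.0, -0.0, -1.0]]
wrist_force: [1.4, -0.3, -1.7]
gripper_width: 0.138
gripper_force: 30.0
```

Request:
{"api": "step_arm", "payload": {
  "targets": "0 0 0.2 0;0 0 0.2 0;0 0 0.2 0;0 0 0.2 0;0 0 0.1 0;0 0 0 0;0 0 0 0"
}}

```text
time_s: 16.25
tcp_pos: [0.5255, -0.0003, 0.1065]
ee_rot: [[0.251, -0.968, -0.0], [-0.968, -0.251, -0.0], [0.0, 0.0, -1.0]]
wrist_force: [0.5, -0.0, -2.8]
gripper_width: 0.133
gripper_force: 30.0
```

Request:
{"api": "step_arm", "payload": {
  "targets": "0 0 0.2 0;0 0 0.2 0;0 0 0.2 0;0 0 0.2 0;0 0 0 0;0 0 0 0"
}}

```text
time_s: 16.75
tcp_pos: [0.5256, -0.0004, 0.0984]
ee_rot: [[0.251, -0.968, 0.0], [-0.968, -0.251, -0.0], [0.0, -0.0, -1.0]]
wrist_force: [1.3, -0.8, -2.3]
gripper_width: 0.133
gripper_force: 30.0
```

It goes right down, so this is the fitting socket.

Request:
{"api": "step_arm", "payload": {
  "targets": "0 0 0.2 0;0 0 0.2 0;0 0 0.2 0;0 0 0.1 0;0 0 0 0;0 0 0 0"
}}

```text
time_s: 17.25
tcp_pos: [0.5259, -0.0004, 0.0926]
ee_rot: [[0.251, -0.968, 0.001], [-0.968, -0.251, -0.0], [0.001, -0.001, -1.0]]
wrist_force: [-1.2, -1.1, 5.1]
gripper_width: 0.134
gripper_force: 30.0
```

Request:
{"api": "step_arm", "payload": {
  "targets": "0 0 0.1 3;0 0 0 3;0 0 0 0;0 0 0 0"
}}

```text
time_s: 17.58
tcp_pos: [0.5264, -0.0009, 0.0926]
ee_rot: [[0.149, -0.989, 0.002], [-0.989, -0.149, -0.001], [0.002, -0.002, -1.0]]
wrist_force: [-1.6, -3.2, 9.4]
gripper_width: 0.132
gripper_force: 30.0
```

```bash
python3 -c "
from h import *
plan(.5255,.0,.0927,14.5)"
```

```text
shift [-0.1   0.08 -0.01] turn -5.9 tcp [ 0.5264 -0.0009  0.0926] close 8.6 t 17.5833 F [-1.6 -3.2  9.4] M [-0.75  0.59 -0.01] w 11.5 gf 30.0002588192001 j [ 18.  20. -23.   0. -46.  -9.]
```

Request:
{"api": "step_arm", "payload": {
  "targets": "0 0 0 3;0 0 0 3;0 0 0 0;0 0 0 0"
}}

```text
time_s: 17.92
tcp_pos: [0.526, -0.0011, 0.0926]
ee_rot: [[0.046, -0.999, 0.001], [-0.999, -0.046, -0.002], [0.002, -0.001, -1.0]]
wrist_force: [-2.0, -3.6, 10.4]
gripper_width: 0.135
gripper_force: 30.0
```

```bash
python3 -c "
from h import *
plan(.5255,.0,.0927,14.5)"
```

```text
shift [-0.11  0.05 -0.01] turn -11.9 tcp [ 0.526  -0.0011  0.0926] close 2.6 t 17.9167 F [-2.  -3.6 10.4] M [-0.92  0.77  0.08] w 11.7 gf 30.004898076876998 j [ 18.  20. -23.   0. -46. -15.]
```

Request:
{"api": "step_arm", "payload": {
  "targets": "0 0 0 3;0 0 0 4;0 0 0 4;0 0 0 4;0 0 0 4;0 0 0 4;0 0 0 4;0 0 0 4;0 0 0 4;0 0 0 4;0 0 0 2;0 0 0 0"
}}

```text
time_s: 18.92
tcp_pos: [0.5251, -0.0009, 0.0926]
ee_rot: [[-0.622, -0.783, -0.001], [-0.783, 0.622, -0.001], [0.001, -0.0, -1.0]]
wrist_force: [-4.7, -1.4, 11.9]
gripper_width: 0.137
gripper_force: 30.0
```

Request:
{"api": "step_arm", "payload": {
  "targets": "0 0 0 0;0 0 0 0"
}}

```text
time_s: 19.08
tcp_pos: [0.5251, -0.0009, 0.0926]
ee_rot: [[-0.621, -0.784, -0.001], [-0.784, 0.621, -0.001], [0.001, -0.0, -1.0]]
wrist_force: [-4.9, -1.1, 12.1]
gripper_width: 0.136
gripper_force: 30.0
```

```bash
python3 - <<'E'
from h import *
plan(.5255,.0,.0927,14.5)
c=cams.capture("scene");q=proj(c,(.525,.0,.08)).astype(int)
x=crop(c["frame"],q[0]-55,q[1]-45,110,90,7)
cv2.imwrite("pics/c4.png",x)
E
```

```text
shift [-0.09  0.03 -0.01] turn -52.9 tcp [ 0.5251 -0.0009  0.0926] close 141.6 t 19.0833 F [-4.9 -1.1 12.1] M [-0.22  1.37  0.13] w 11.8 gf 30.01181655563414 j [ 18.  20. -24.   0. -46. -56.]
```

View pics/c4.png

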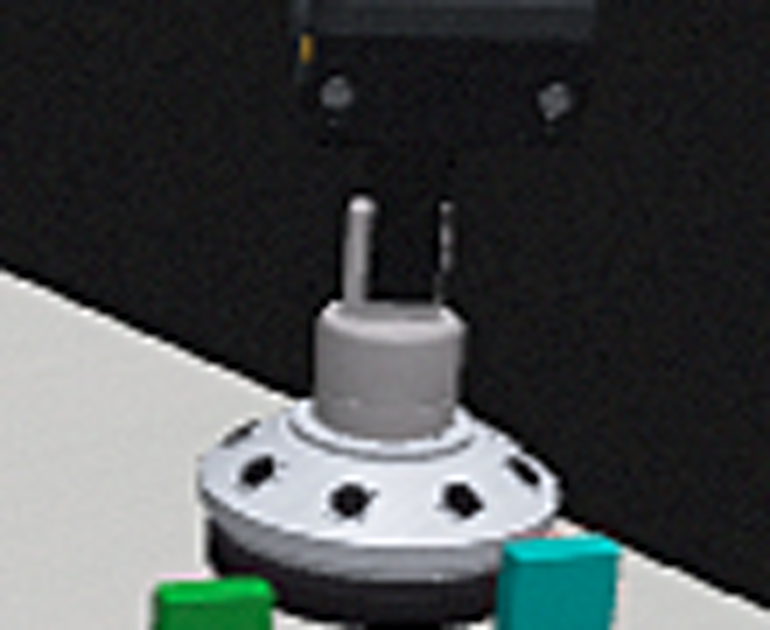

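The socket sits with its mouth on the boss at crop (385,435), the tang is still gripped, and the commanded turn is complete. The moment about z (0.13 N m) matches the nut's friction. Handing in.

```bash
python3 -c "
from station import r
print(r.finish_job())"
```

```text
the job is handed in; nothing more can be done
None
```

The job is handed in: the socket from the middle post (post_2) fits and is fully home on the nut, still gripped, with the nut turned clockwise by about 45° (estimated from the tool's 53° turn less the play in the fit). The post_1 socket did not fit and is back upright on its post, and the post_3 socket was not tried.

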